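Fetch tongs from the drawer and hold up the hot bread roll

ROBOT

A 6-joint arm with a two-finger parallel gripper is mounted at the origin on the work surface. World frame = base frame: x ahead of the robot, y to its left, z up, the work surface at z = 0. Lengths are in m, angles in rad, forces in N, time in s.
With the tool pointing down it reaches from about 0.325 to 0.775 m from the base axis. Payload 5.5 kg.
Tool frame: the origin (TCP) lies at the very end of the fingers, on their centre line; the grasp point (between the pads) lies 19 mm behind it (arm.pinch_z is the distance from the TCP to the grasp point, in m); z points along the fingers, y is the line along which they close (so a half turn about z gives the same grasp; the last joint's range is limited). The gripper opens to 88 mm and grips with 3 to 60 N. Pads are 20 mm wide; open, the fingers measure 115 mm over their backs; the gripper's body (75 mm by 178 mm) begins 61 mm behind the grasp point.
Start: joints at [-1.277, 0.091, 1.231, -0, 1.82, -0.057], TCP at [0.206, -0.563, 0.223] pointing down, gripper open.
Joint ranges: [-2.87, 2.87], [-0.86, 2.18], [0.17, 2.46], [-1.51, 4.65], [0.06, 2.69], [-2.65, 2.65]. Speed limits (rad/s): [2.57, 2.57, 3.01, 3.14, 3.14, 3.14].

INTERFACE

Orientations are given as a unit quaternion [x, y, z, w].
In Python, from cell import status, capture, job_done, recognise, arm gives the robot as it stands. The module is installed in compiled form; this text tells all that it offers.
- The arm moves only by the tool step_arm, never from a script. Its argument "targets" is text: rows parted by semicolons, each of 6 numbers parted by spaces: the shift along the tool's x, y, z scaled (see below), then the turn, a rotation vector about the tool's x, y, z scaled (see below). In form: dx dy dz rx ry rz; .... A call has 1 to 12 rows; each row shifts and turns the commanded pose from where the row before left it, along the tool's axes as they then stand; what a row does not reach is not made up. The controller multiplies each number of a shift by 0.1 m and each number of a turn by pi rad. A row lasts 1/8 s, in which the tool goes at most 62.5 mm and 10.7 degrees, less where a joint would pass 70% of its speed; a pose out of reach is approached as far as the arm can. A call with a number of a shift or a turn outside -1 to 1 is refused whole. A call with a gripper value outside its range is refused whole. "jaw" is the opening, from 0 (shut) to 1 (fully open), set as the call begins (left out, the last holds). The fingers move at their own pace and stop on an object; "grip_force" is the grip in N (left out, the last holds). Time passes only in rows, so rows that do not move let the fingers close. It gives the time, the measured TCP pose, the force, the opening and the grip force at its end, in the units of the state.
- status.state(): the state, without advancing time (a new reading comes with each control period).
- capture(name): name is "scene" or "top"; returns a dict with "image" (384x512x3 uint8, blue, green, red), "fx", "fy", "cx", "cy" (pixels), "eye" and "rotation" of the camera in the world. Camera axes: x right, y down, z forward; pixel columns grow to the right and rows downward; lengths in m; the calibration is good to about 2 mm. A picture is of the moment at which its call begins. There is no depth.
- job_done(): hands the job in; it is judged then, once.
Trained networks look in a picture, given as the dict that the camera call returned (one of the last four; its "shot" number tells which), for a name from the list of things; names that differ only in an ending like _2 or _b are one class to them, and where a whole thing is asked for, a point or a joint stands for the part that bears it (a point fixed in the world has none). Each returns a list of dicts, best first, with "p" (0 to 1); they miss things now and then, are a little off and sometimes report something else, mostly with a low value. They report only what shows in the picture. A call takes as long as a camera call. They do not tell look-alikes from the thing itself.
- recognise(picture, thing): "extent" ([left, top, right, bottom] in pixels, round what is visible of it).
The state is a dict: "time": time; "joint_positions": joint angles; "dq": joint speeds; "effort": joint torques, N m; "ee_pos": TCP position; "orientation": TCP orientation; "wrist_force": force on the tool from outside, world axes, zero at the start; "torque": the same for the moment, N m; "width": opening from 0.0 (shut) to 1.0 (fully open); "grip_force": force on a finger pad.
Only numpy, scipy, OpenCV 4.12 (cv2) and the standard library are available. Lean on these libraries where they do the work, as an engineer would, in place of code of your own. Each camera call takes 0.05 s, during which the arm holds its last target. There are 200 camera calls.

TASK

Pull the drawer out to its stop, take the spring tongs out of it, and close their tips on the hot bread roll lying on the wooden board. Lift the roll at least 10 cm above the board and finish there, still holding it up in the squeezed tongs; never touch the roll with the gripper itself, leave the drawer open, and leave the jar, garlic press, spatula and scoop where they are.

Things in the scene. Friction and masses are not known exactly. Their poses are not given: they have to be found in the camera images.
- unit: fixed low drawer unit on the counter: white carcass 300 deep (x) x 320 wide (y) x 100 high with a black granite top 20 thick (top face at z = 100). Origin: at the foot of the middle of the carcass's front edge, on the counter, behind the 15 thick drawer panel; the carcass lies on its +x side; its own -x axis is the way the drawer slides out. It stands slightly turned.
- drawer (a joint): how far the drawer is out, m: 0 shut (starts 0 to 0.02), stop at 0.170. Friction 1.5 N (plus 6 N per m/s); stays where left. Inside 244 long x 268 wide; inner floor 30 above the counter, walls up to 60, front panel 15 thick, up to 77; its inner face lies this value ahead of the unit's origin (unit's -x). Fully out, 170 of the floor is clear of the granite.
- drawer_handle (a point): middle of the drawer's handle, moving with it: a level steel bar 10 thick, 120 long (along the unit's y), 40 in front of the drawer's face on two posts 8 thick, 50 either side of the middle; 62 above the counter, 38 below the granite top. 35 free between bar and face; open from above.
- tongs: steel spring tongs flat on the drawer's floor, 223 long, 95 g: two strips 4 thick, 18 high, joined at a hinge. Origin: on the hinge pin, at the underside. x runs from hinge to tips along the centre line of the open tongs, z up; at the start x is within 0.12 rad of the unit's +y. The +y strip is this body, the other swings. Squeezed evenly, the tips stay centred in line with the fingers' middle.
- tongs_grip (a point): place to grip the tongs, near their centre of mass: 95 from the hinge on the open centre line, at half the strips' height (9). Here they measure 49 over the outsides when open, 32 with parallel flat faces 75 long when the tips touch the roll on both sides.
- tongs_tip (a point): middle of the tip pads, 195 mm from the hinge on the centre line of the open tongs, 9 above the underside. The tip pads are flat, 38 long and 18 high; gap 81 between them when open, 46 and parallel when they touch the roll. Each mm squeezed at the grip closes the tips by about 2 mm.
- tongs_arm (a joint): angle by which the tongs are squeezed shut, rad: 0 open, 0.18 when closed on the roll, 0.40 stop. A spring opens them: about 4 N at the grip when open, 6.5 N when closed on the roll.
- board: fixed pale wooden board 200 x 180 x 12 thick flat on the counter, left of the drawer unit. Origin: centre of its underside; top at 12.
- roll: round brown-crusted bread roll (rigid), 46 across, 37 high, flat underside, upright side from 7 to 23 above it, domed top; 28 to 56 g. Origin: centre of its underside. Stands on the board.
- jar: bystander: white ceramic jar with lid, 82 across, 116 high, on the granite top of the unit. Origin: centre of its underside.
- press: bystander: steel garlic press 180 long, 28 high, flat on the granite top, roughly along the unit's y. Origin: near its middle, underside.
- spatula: bystander: wooden spatula 280 long lying on the counter beyond the board, roughly along y. Origin: underside.
- scoop: bystander: green plastic scoop 170 long, 35 high, on the counter left of the board. Origin: near its middle, underside.
Not all that is in view belongs to the job. Of the things like the roll, leave any that is green or red; of the rest the larger one is meant.

How it is judged:
On the way, in this order (a step that is already met when the one before it is completed fails the run):
1. the drawer is pulled out to its stop (value of joint drawer above 0.163 m), for 0.2 s.
2. the tongs are lifted out of the drawer in the gripper (height (world z) of tongs_grip above 0.09 m and contact force between tongs and the fingers above 0.5 N), for 0.2 s.
3. the tongs are closed on the roll while it stands on the board (contact force between tongs and roll above 1 N and value of joint tongs_arm above 0.12 rad and horizontal distance between roll and tongs_tip below 0.04 m and height (world z) of roll below 0.03 m), for 0.1 s.
At the end, for the whole second after the job is handed in: the roll is held still between the squeezed tips of the tongs, its underside over 93 mm above the board (z above 0.105), carried by nothing but the tongs, which the fingers hold; the drawer is still at least 150 mm out (height (world z) of roll above 0.105 m and contact force between tongs and roll above 1 N and z of roll in the frame of tongs below 0.014 m and horizontal distance between roll and tongs_tip below 0.045 m and value of joint tongs_arm above 0.12 rad and contact force between tongs and the fingers above 2 N and contact force between roll and the arm below 0.1 N and contact force between each of roll, tongs and unit below 0.1 N and contact force between each of roll, tongs and jar below 0.1 N and linear speed of roll below 0.03 m/s and value of joint drawer above 0.15 m); the arm keeps its last pose, push and grip.
It fails at once if the gripper touches the roll (contact force between roll and the fingers above 0.3 N or contact force between roll and the arm above 0.3 N).
It fails at once if a bystander is moved by more than 30 mm (distance of any of jar, press, spatula, scoop from where it was at the start of the episode above 0.03 m).
It also fails if it takes over 59 s, if anything falls off the work surface, if the arm or the gripper's body presses on something with over 40 N, if the wrist force passes 120 N, or if a joint passes its speed limit or range.

## Working session

There is one attempt and no reset: what is moved stays moved. The work goes in short steps, Python scripts to look and compute and a tool call to move; the robot and the scene stay as the last step left them, time stands still between calls to the robot, and variables do not carry over. Pictures are saved under pics/ and viewed, at most 10 in all, crops included, and the job is handed in when it is done.

Besides the shell and the picture viewer there is one more tool, called after "Request:" as name(argument=value, ...) on one line, values as JSON. step_arm: Moves the arm, as the interface text tells. Its arguments: {"type":"object","properties":{"targets":{"type":"string"},"jaw":{"type":"number"},"grip_force":{"type":"number"}},"required":["targets"]}

```bash
mkdir -p pics
cat > h.py <<'E'
import numpy as np, cv2
from cell import status, capture, job_done, recognise, arm
def ray(c,u,v,z):
    R=np.array(c["rotation"]);d=R@np.array([(u-c["cx"])/c["fx"],(v-c["cy"])/c["fy"],1.]);e=np.array(c["eye"])
    return e+d*(z-e[2])/d[2]
def proj(c,p):
    q=np.array(c["rotation"]).T@(np.array(p)-np.array(c["eye"]));return [c["cx"]+c["fx"]*q[0]/q[2],c["cy"]+c["fy"]*q[1]/q[2]]
E
python3 - <<'E'
from h import *
s=status.state();print(s)
for n in("scene","top"):
    c=capture(n);cv2.imwrite(f"pics/{n}0.png",c["image"]);print(n,c["eye"],c["fx"],np.round(c["rotation"],3).tolist())
    for t in("unit","drawer","drawer_handle","tongs","board","roll","jar","press","spatula","scoop"):
        print(t,[(round(r["p"],2),np.round(r["extent"]).tolist()) for r in recognise(c,t)])
E
```

```text
{'time': 0.0, 'joint_positions': array([-1.27671488e+00,  9.18585027e-02,  1.23185513e+00,  8.47949742e-06,
        1.81979354e+00, -5.67361962e-02]), 'dq': array([-9.71446847e-04,  3.73028610e-05, -3.84948928e-04, -8.75488559e-04,
       -3.44928664e-04,  5.97656941e-05]), 'effort': array([-4.16320072e-04, -4.46452868e+01, -4.06442928e+01,  6.98979339e-02,
        2.94518075e-02, -1.47957016e-04]), 'ee_pos': array([ 0.20609651, -0.56318632,  0.22152446]), 'orientation': array([ 9.84654645e-01,  1.74511644e-01, -1.09252846e-04, -9.51012455e-04]), 'wrist_force': array([ 0.9151833 , -0.84515597, -0.72755595]), 'torque': array([-0.03137905,  0.06096985,  0.00487723]), 'grip_force': 0.0, 'width': 0.9975943085629626}
scene [ 1.21304305 -0.8453715   0.83359242] 454.1324348857623 [0.845, 0.24, -0.135, -0.458]
unit [(0.63, [154.0, 230.0, 335.0, 384.0])]
drawer [(0.62, [152.0, 246.0, 203.0, 321.0])]
drawer_handle [(0.5, [150.0, 246.0, 204.0, 319.0])]
tongs [(0.32, [151.0, 248.0, 200.0, 323.0])]
board [(0.93, [235.0, 187.0, 308.0, 231.0])]
roll [(0.65, [264.0, 189.0, 276.0, 207.0]), (0.56, [27
[... 278 characters left out ...]
.0])]
top [0.42908928 0.11667206 1.20774472] 434.3953902951956 [0.711, -0.699, 0.053, -0.059]
unit [(0.7, [310.0, 75.0, 436.0, 208.0]), (0.39, [156.0, 126.0, 250.0, 149.0])]
drawer [(0.62, [309.0, 184.0, 430.0, 212.0])]
drawer_handle [(0.75, [312.0, 183.0, 433.0, 214.0])]
tongs []
board [(0.61, [183.0, 160.0, 261.0, 237.0])]
roll [(0.81, [205.0, 194.0, 226.0, 212.0]), (0.68, [146.0, 184.0, 160.0, 195.0]), (0.53, [151.0, 213.0, 170.0, 228.0]), (0.51, [208.0, 252.0, 218.0, 261.0])]
jar [(0.81, [331.0, 124.0, 367.0, 159.0]), (0.19, [308.0, 74.0, 439.0, 210.0])]
press [(0.62, [371.0, 141.0, 438.0, 159.0])]
spatula [(0.78, [156.0, 126.0, 252.0, 152.0])]
scoop [(0.83, [97.0, 205.0, 127.0, 266.0])]
```

```bash
sed -i 's/R=np.array(c\["rotation"\]);/R=M(c);/; s/np.array(c\["rotation"\]).T@/M(c).T@/' h.py
cat >> h.py <<'E'
from scipy.spatial.transform import Rotation as Ro
def M(c): return Ro.from_quat(c["rotation"]).as_matrix()
E
python3 - <<'E'
from h import *
c=capture("top");print(ray(c,256,192,0),[np.round(proj(c,p)).tolist() for p in([.5,0,0],[.6,0,0],[.5,.1,0])])
im=cv2.resize(c["image"][60:290,85:445],None,fx=2.2,fy=2.2,interpolation=cv2.INTER_CUBIC);cv2.imwrite("pics/t1.png",im)
for n,u,v,z in(("roll",215.5,203,.03),("b",153,189.5,.02),("c",160,220,.02),("d",213,256,.02),("board",222,198.5,.012)):print(n,ray(c,u,v,z))
E
```

```text
[0.61440548 0.12134028 0.        ] [[299.0, 234.0], [299.0, 198.0], [263.0, 233.0]]
roll [0.57747029 0.23138702 0.03      ]
b [0.6134087  0.40697582 0.02      ]
c [0.52911501 0.38311606 0.02      ]
d [0.43422757 0.23448923 0.02      ]
board [0.59265293 0.21546856 0.012     ]
```

View pics/t1.png

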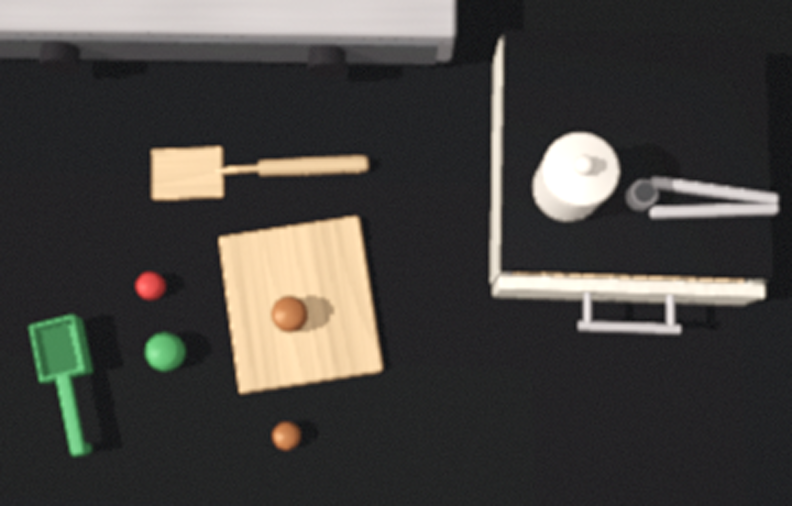

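The roll candidates in the 2.2x crop are red (150,286), green (165,352), brown on the board (289,314) and a smaller brown (286,436). The brown one on the board is the larger non-green, non-red one and stands on the board, so it is the target, and this enlarged crop confirms it. The handle bar runs from (578,327) to (681,328), and the drawer is almost shut.

Run:
```python
from h import *
c=capture("top")
f=lambda x,y:(x/2.2+85,y/2.2+60)
for n,x,y,z in(("hl",578,327,.067),("hr",681,328.5,.067),("panelL in",492,277,.1),("granite R",772,280,.1),("panel L",493,297,.077),("panelR",765,302,.077),("jar",577,180,.116)):print(n,ray(c,*f(x,y),z).round(4))
s=cv2.cvtColor(c["image"],cv2.COLOR_BGR2HSV)
m=c["image"][170:240,190:255];print()
x0,y0=195,185;h=s[y0:220,x0:235]
b=((h[...,1]>140)&(h[...,0]<12)).astype(np.uint8)
n,l,st,ce=cv2.connectedComponentsWithStats(b);print(st.tolist(),(ce+[x0,y0]).tolist())
c2=capture("scene")
print(recognise(c2,"roll")[:1])
im=c2["image"]
def crop(a,b_,cc,d,k,n):cv2.imwrite(n,cv2.resize(im[b_:d,a:cc],None,fx=k,fy=k,interpolation=cv2.INTER_CUBIC))
crop(140,150,340,290,4,"pics/s1.png")
```

```text
hl [ 0.5639 -0.1215  0.067 ]
hr [ 0.5643 -0.2446  0.067 ]
panelL in [ 0.6173 -0.0147  0.1   ]
granite R [ 0.6194 -0.3424  0.1   ]
panel L [ 0.597  -0.0186  0.077 ]
panelR [ 0.5966 -0.3424  0.077 ]
jar [ 0.732  -0.1128  0.116 ]

[[0, 0, 40, 35, 1379], [25, 12, 3, 4, 5], [23, 17, 6, 8, 15], [21, 24, 1, 1, 1]] [[214.4017403915881, 201.967367657723], [221.2, 198.8], [221.2, 205.6], [216.0, 209.0]]
[{'extent': [272.4, 169.6, 285.7, 182.6], 'p': 0.52}]
```

View pics/s1.png

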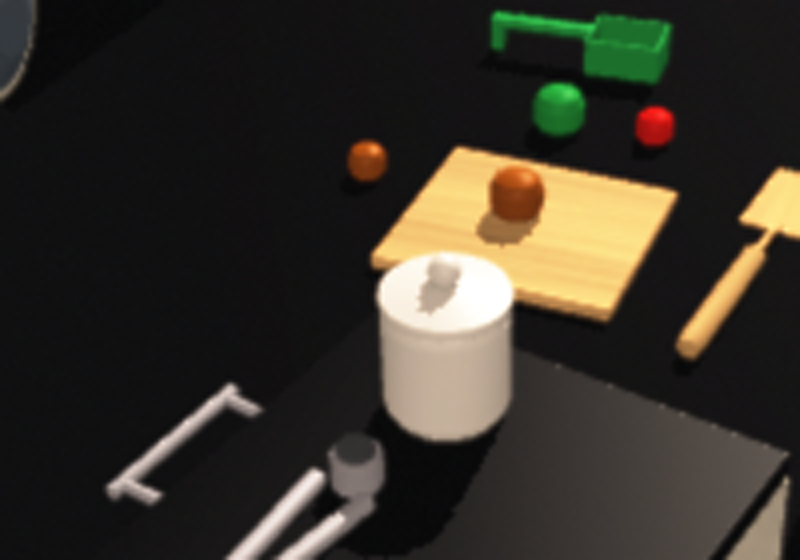

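Request:
step_arm(targets="0 0 0 0 0 -0.0555;0 0 0 0 0 -0.0555;0 0 0 0 0 -0.0555;0 0 0 0 0 -0.0555;0 0 0 0 0 -0.0555;0 0 0 0 0 -0.0555;0 0 0 0 0 -0.0555;0 0 0 0 0 0", jaw=0.36)

```text
time: 2.3
ee_pos: [0.2062, -0.5635, 0.2226]
orientation: [0.707, 0.707, 0.0, 0.0]
wrist_force: [0.5, 0.4, 0.4]
width: 0.359
grip_force: 0.0
```

Request:
step_arm(targets="0.38 0.358 0 0 0 0;0.38 0.358 0 0 0 0;0.38 0.358 0 0 0 0;0.38 0.358 0 0 0 0;0.38 0.358 0 0 0 0;0.38 0.358 0 0 0 0;0.38 0.358 0 0 0 0;0.38 0.358 0 0 0 0;0.38 0.358 0 0 0 0;0.38 0.358 0 0 0 0;0 0 0 0 0 0;0 0 0 0 0 0")

```text
time: 3.8
ee_pos: [0.5637, -0.1836, 0.2225]
orientation: [0.708, 0.707, -0.0, -0.0]
wrist_force: [0.3, -0.1, 0.2]
width: 0.356
grip_force: 0.0
```

Request:
step_arm(targets="0 0 0.43 0 0 0;0 0 0.43 0 0 0;0 0 0.3 0 0 0;0 0 0.25 0 0 0;0 0 0.2 0 0 0;0 0 0.1 0 0 0;0 0 0 0 0 0")

```text
time: 4.68
ee_pos: [0.5636, -0.1836, 0.0514]
orientation: [0.707, 0.707, -0.0, -0.0]
wrist_force: [0.8, 0.1, 0.1]
width: 0.359
grip_force: 0.0
```

Request:
step_arm(targets="0 0 0 0 0 0;0 0 0 0 0 0;0 0 0 0 0 0;0 0 0 0 0 0", jaw=0, grip_force=15)

```text
time: 5.18
ee_pos: [0.5648, -0.1834, 0.0528]
orientation: [0.707, 0.707, 0.001, 0.001]
wrist_force: [2.0, -0.1, 4.4]
width: 0.107
grip_force: 15.0
```

Request:
step_arm(targets="0 -0.1 0 0 0 0;0 -0.18 0 0 0 0;0 -0.18 0 0 0 0;0 -0.18 0 0 0 0;0 -0.18 0 0 0 0;0 -0.18 0 0 0 0;0 -0.18 0 0 0 0;0 -0.18 0 0 0 0;0 -0.12 0 0 0 0;0 0 0 0 0 0;0 0 0 0 0 0")

```text
time: 6.55
ee_pos: [0.4156, -0.1813, 0.0526]
orientation: [0.707, 0.708, 0.002, -0.001]
wrist_force: [-1.1, 8.2, 10.4]
width: 0.107
grip_force: 15.0
```

Request:
step_arm(targets="0.02 -0.08 -0.01 0 0 0;0 -0.06 0 0 0 0;0 -0.06 0 0 0 0;0 -0.06 0 0 0 0;0 0 0 0 0 0")

```text
time: 7.18
ee_pos: [0.3956, -0.181, 0.0528]
orientation: [0.706, 0.708, 0.005, 0.006]
wrist_force: [30.6, 0.9, -13.0]
width: 0.216
grip_force: 15.0
```

Request:
step_arm(targets="0 0.05 0 0 0 0;0 0 0 0 0 0;0 0 0 0 0 0")

```text
time: 7.55
ee_pos: [0.4002, -0.181, 0.0528]
orientation: [0.706, 0.708, 0.005, 0.005]
wrist_force: [26.5, 1.1, -11.5]
width: 0.11
grip_force: 15.0
```

Request:
step_arm(targets="0 0 0 0 0 0;0 0 0 0 0 0;0 0 -0.3 0 0 0;0 0 -0.5 0 0 0;0 0 -0.5 0 0 0;0 -0.4 -0.3 0 0 0;0.5 0 0 0 0 0;0.5 0 0 0 0 0;0.5 0 0 0 0 0;0.5 0 0 0 0 0;0 0 0 0 0 0", jaw=0.36)

```text
time: 8.93
ee_pos: [0.3539, 0.0208, 0.2121]
orientation: [0.705, 0.709, -0.001, -0.0]
wrist_force: [0.3, -0.6, -0.2]
width: 0.365
grip_force: 0.0
```

Run:
```python
from h import *
print(status.state()["ee_pos"])
c=capture("top");print([(r["p"],np.round(r["extent"]).tolist()) for r in recognise(c,"tongs")],[(r["p"],np.round(r["extent"]).tolist()) for r in recognise(c,"roll")])
np.save("top.npy",c["image"])
cv2.imwrite("pics/t2.png",cv2.resize(c["image"][160:310,290:455],None,fx=4,fy=4,interpolation=cv2.INTER_CUBIC))
```

```text
[0.35394642 0.02078937 0.21205749]
[(0.75, [338.0, 200.0, 407.0, 230.0])] [(0.73, [206.0, 196.0, 226.0, 212.0]), (0.64, [151.0, 213.0, 170.0, 231.0]), (0.46, [210.0, 252.0, 219.0, 262.0])]
```

View pics/t2.png

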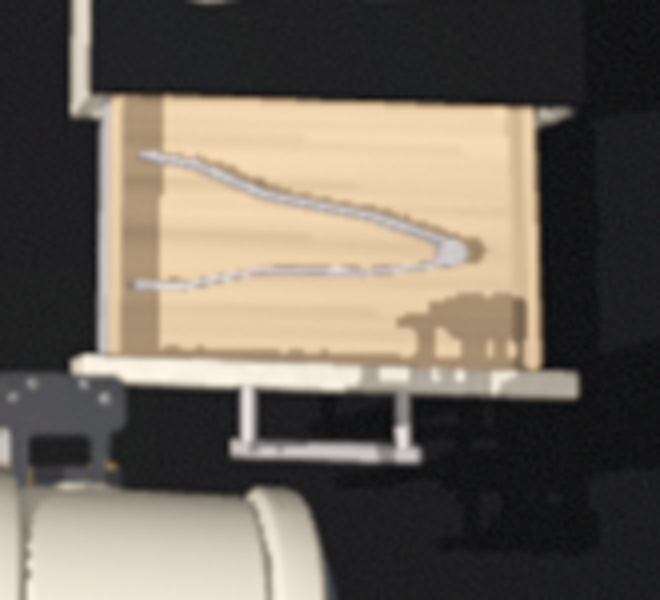

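Run:
```python
from h import *
c=capture("top");f=lambda x,y:(x/4+290-.4,y/4+160-.4)
P={n:ray(c,*f(x,y),z) for n,x,y,z in(("hinge",452,251,.048),("tA",140,155,.048),("tB",134,286,.048),("gA",310,207,.048),("gB",310,271,.048),("hl",232,447,.067),("hr",420,456,.067),("panL",72,360,.077),("panR",578,378,.077))}
for n in P:print(n,P[n].round(4))
m=(P["tA"]+P["tB"])/2-P["hinge"];L=np.hypot(*m[:2]);print(L,np.arctan2(m[1],m[0]),P["hinge"]+m/L*.095, np.linalg.norm(P["gA"]-P["gB"]),np.linalg.norm(P["tA"]-P["tB"]))
# roll
for u,v in((216,204),):print(ray(c,u,v,.03))
s=c["image"][185:222,195:238].astype(int);b=((s[...,2]-s[...,0]>40)&(s[...,1]<0.62*s[...,2])).astype(np.uint8)
n,l,st,ce=cv2.connectedComponentsWithStats(b);i=1+st[1:,4].argmax();print(st[i],ce[i]+[195,185],ray(c,*(ce[i]+[195,185]),.03))
```

```text
hinge [ 0.532  -0.2709  0.048 ]
tA [ 0.5929 -0.0638  0.048 ]
tB [ 0.5049 -0.0591  0.048 ]
gA [ 0.5598 -0.1772  0.048 ]
gB [ 0.517  -0.1762  0.048 ]
hl [ 0.4013 -0.1187  0.067 ]
hr [ 0.3978 -0.2394  0.067 ]
panL [ 0.4547 -0.0145  0.077 ]
panR [ 0.4492 -0.3391  0.077 ]
0.21016278654996884 1.4900288160740982 [ 0.53963881 -0.17624954  0.048     ] 0.04282089564682556 0.08814974576869154
[0.57474182 0.2299317  0.03      ]
[19 11 10 14 57] [219.43859649 202.66666667] [0.57857638 0.22064422 0.03      ]
```

Request:
step_arm(targets="-0.396 0.37 0 0 0 0;-0.396 0.37 0 0 0 0;-0.396 0.37 0 0 0 0;-0.396 0.37 0 0 0 0;-0.396 0.37 0 0 0 0;0 0 0.3 0 0 0.027;0 0 0.4 0 0 0;0 0 0.2 0 0 0;0 0 0 0 0 0;0 0 0 0 0 0", jaw=1)

```text
time: 10.38
ee_pos: [0.5405, -0.18, 0.1246]
orientation: [0.736, 0.676, 0.001, 0.001]
wrist_force: [-0.3, 1.0, 0.2]
width: 1.006
grip_force: 0.0
```

Run:
```python
from h import *
s=status.state();print(s["ee_pos"],s["orientation"],s["width"])
c=capture("scene");cv2.imwrite("pics/s2.png",cv2.resize(c["image"][200:340,90:270],None,fx=4,fy=4,interpolation=cv2.INTER_CUBIC))
```

```text
[ 0.54047004 -0.17995032  0.12459487] [7.36461702e-01 6.76477986e-01 5.25977214e-04 1.19078421e-03] 1.0064202558089896
```

View pics/s2.png

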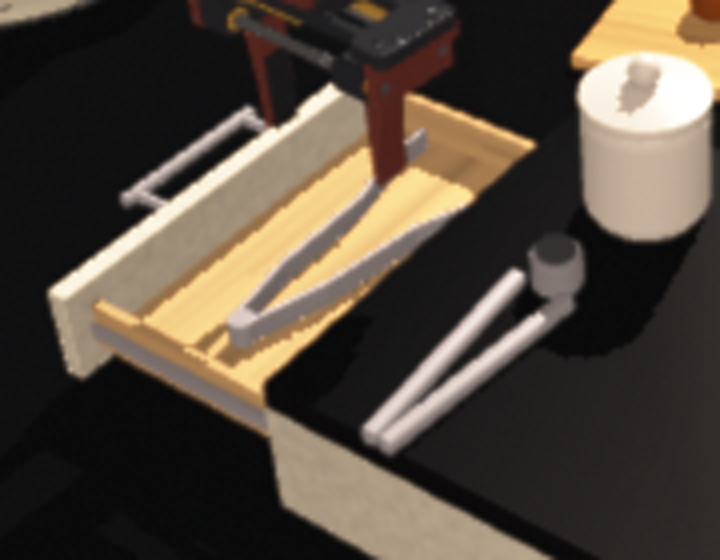

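Request:
step_arm(targets="0.04 0 0.3 0 0 0;0 0 0.3 0 0 0;0 0 0.2 0 0 0;0 0 0.1 0 0 0;0 0 0 0 0 0;0 0 0 0 0 0")

```text
time: 11.18
ee_pos: [0.5411, -0.1756, 0.034]
orientation: [0.736, 0.677, 0.0, 0.001]
wrist_force: [-0.1, -0.4, 0.3]
width: 0.999
grip_force: 0.0
```

Request:
step_arm(targets="0 0 0 0 0 0;0 0 0 0 0 0;0 0 0 0 0 0;0 0 0 0 0 0", jaw=0.5, grip_force=12)

```text
time: 11.68
ee_pos: [0.5403, -0.1753, 0.0327]
orientation: [0.736, 0.677, 0.0, 0.0]
wrist_force: [0.5, -0.7, -0.2]
width: 0.584
grip_force: 1.7
```

Request:
step_arm(targets="0 0 0 0 0 0;0 0 0 0 0 0;0 0 0 0 0 0", jaw=0.49)

```text
time: 12.05
ee_pos: [0.5404, -0.1753, 0.0327]
orientation: [0.736, 0.677, 0.0, 0.0]
wrist_force: [-0.5, -0.5, 0.9]
width: 0.495
grip_force: 4.9
```

Request:
step_arm(targets="0 0 -0.08 0 0 0;0 0 -0.15 0 0 0;0 0 -0.2 0 0 0;0 0 -0.3 0 0 0;0 0 -0.3 0 0 0;0 0 -0.3 0 0 0;0 0 -0.2 0 0 0;0 0 -0.1 0 0 0;0 0 0 0 0 0;0 0 0 0 0 0")

```text
time: 13.3
ee_pos: [0.5399, -0.1751, 0.1942]
orientation: [0.736, 0.677, -0.0, -0.001]
wrist_force: [-0.0, -0.4, -1.4]
width: 0.491
grip_force: 4.5
```

Run:
```python
from h import *
s=status.state();print(s["ee_pos"],s["orientation"],s["width"])
c=capture("scene");t=capture("top")
a=cv2.resize(c["image"][150:290,90:290],None,fx=4,fy=4,interpolation=cv2.INTER_CUBIC)
cv2.imwrite("pics/s3.png",a)
cv2.imwrite("pics/t3.png",cv2.resize(t["image"][150:290,190:390],None,fx=4,fy=4,interpolation=cv2.INTER_CUBIC))
```

```text
[ 0.53992829 -0.17513764  0.19417946] [ 7.36277420e-01  6.76678842e-01 -4.72410365e-04 -1.03991417e-03] 0.49056631639655524
```

View pics/s3.png

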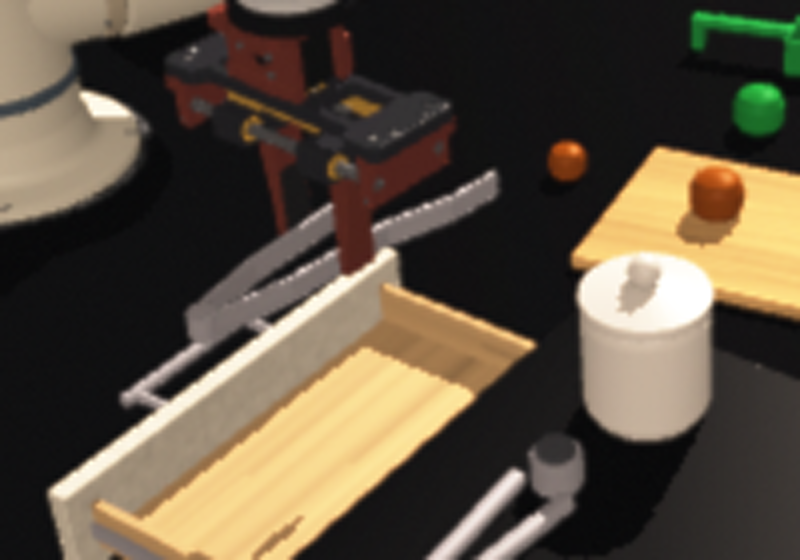

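View pics/t3.png

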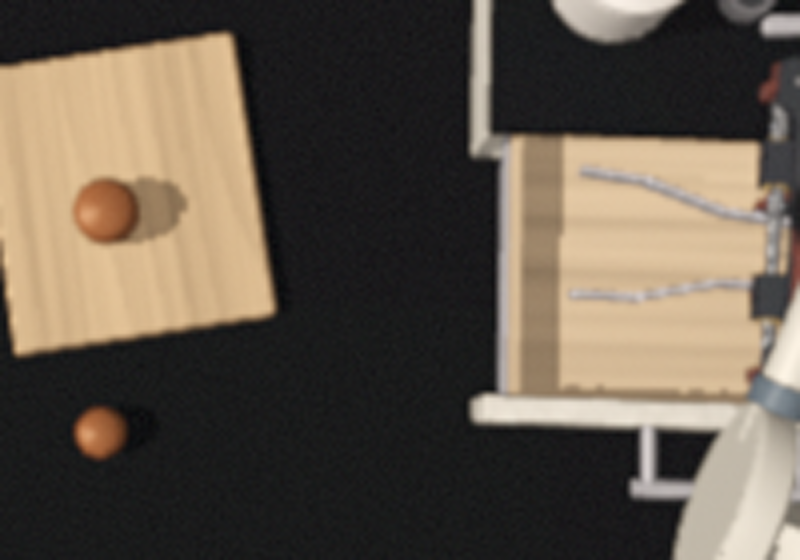

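Run:
```python
from h import *
c=capture("top");s=status.state();e=s["ee_pos"]
f=lambda x,y:(x/4+190-.4,y/4+150-.4)
A=ray(c,*f(580,171),.2095);B=ray(c,*f(570,295),.2095);m=(A+B)/2;d=m-e
R=Ro.from_quat(s["orientation"]).as_matrix()
print(A,B,np.linalg.norm(A-B),"end rel",d, R.T@d)
print("roll",ray(c,*f(105,210),.03))
# scene cross-check
k=capture("scene");r=ray(k,90+717/4-.4,150+194/4-.4,.032);print(r)
```

```text
[ 0.58459449 -0.06193982  0.2095    ] [ 0.5124781  -0.05542143  0.2095    ] 0.07241037961841933 end rel [0.00858546 0.11647304 0.01514703] [ 0.11679186 -0.00128549 -0.01507056]
roll [0.57996587 0.2305091  0.03      ]
[0.58313959 0.22148493 0.032     ]
```

Request:
step_arm(targets="0.15 0.008 0 0 0 0;0.3 0.008 0 0 0 0;0.4 0.008 0 0 0 0;0.45 0.007 0 0 0 0;0.45 0.007 0 0 0 0;0.45 0.007 0 0 0 0;0.4 0.008 0 0 0 0;0.3 0.008 0 0 0 0;0.176 0.007 0 0 0 0;0 0 0.2 0 0 0;0 0 0.3 0 0 0;0 0 0.2 0 0 0")

```text
time: 15.0
ee_pos: [0.572, 0.1294, 0.1225]
orientation: [0.737, 0.676, -0.001, -0.001]
wrist_force: [0.5, -0.4, -0.8]
width: 0.493
grip_force: 4.5
```

Request:
step_arm(targets="0 0 0 0 0 0;0 0 0 0 0 0;0 0 0 0 0 0")

```text
time: 15.38
ee_pos: [0.5737, 0.1305, 0.1272]
orientation: [0.736, 0.677, 0.001, 0.001]
wrist_force: [0.4, 0.1, -0.3]
width: 0.487
grip_force: 4.5
```

Run:
```python
from h import *
s=status.state();print(s["ee_pos"],s["orientation"],s["width"])
t=capture("top");cv2.imwrite("pics/t4.png",cv2.resize(t["image"][150:270,180:330],None,fx=5,fy=5,interpolation=cv2.INTER_CUBIC))
```

```text
[0.5737102  0.1305359  0.12722107] [7.36376565e-01 6.76570760e-01 1.04318506e-03 6.87744168e-04] 0.4868909373528096
```

View pics/t4.png

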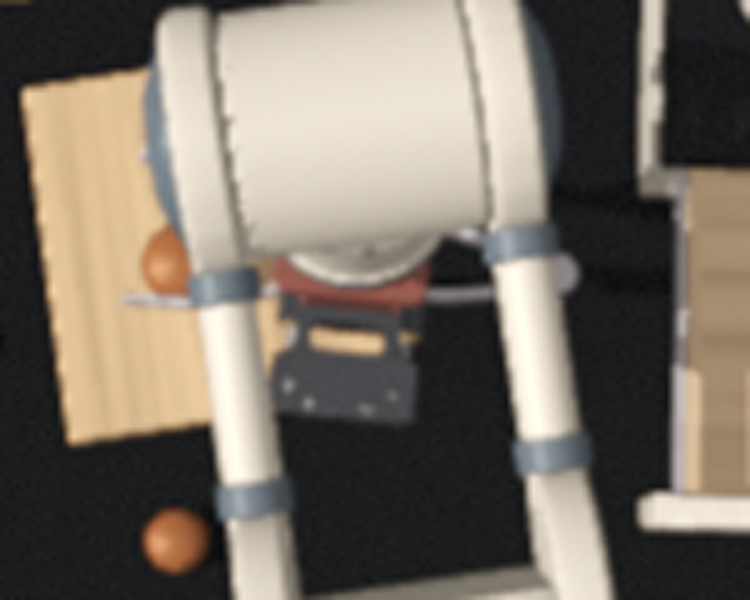

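The picture shows the near tip end at about (125,300), a glimpse of the far tip at (143,155), and the roll between them at about (175,260), partly hidden by the arm.

Run:
```python
from h import *
c=capture("top");f=lambda x,y:(x/5+180-.4,y/5+150-.4)
for n,x,y,z in(("tipB",123,299,.142),("tipA",142,155,.142),("rollL",143,262,.03),("rollbot",175,294,.03)):print(n,ray(c,*f(x,y),z))
k=capture("scene");cv2.imwrite("pics/s5.png",cv2.resize(k["image"][150:250,200:320],None,fx=6,fy=6,interpolation=cv2.INTER_CUBIC))
```

```text
tipB [0.54696052 0.24787213 0.142     ]
tipA [0.61930945 0.24100128 0.142     ]
rollL [0.57987597 0.25144971 0.03      ]
rollbot [0.56258809 0.23336708 0.03      ]
```

View pics/s5.png

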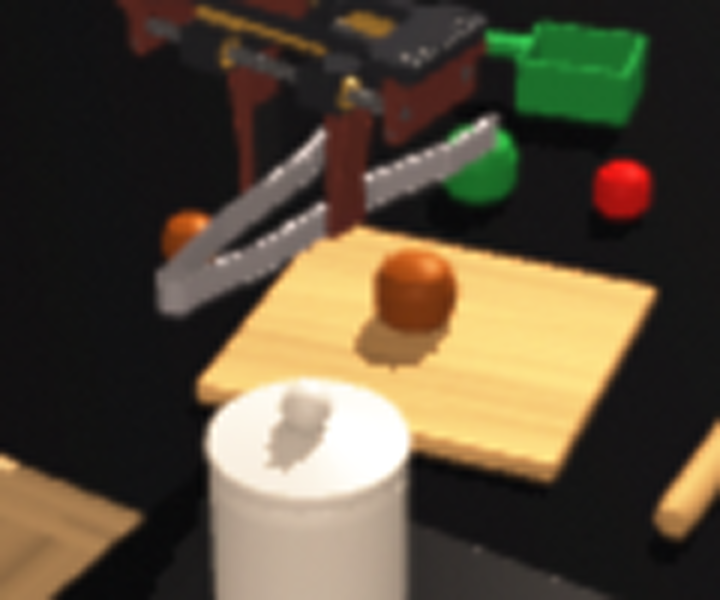

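The tips (centre x ≈ 0.583, pads y ≈ 0.226) match the roll (≈ 0.582, 0.228), so I descend around it.

Request:
step_arm(targets="0 0 0.15 0 0 0;0 0 0.2 0 0 0;0 0 0.2 0 0 0;0 0 0.2 0 0 0;0 0 0.15 0 0 0;0 0 0.1 0 0 0;0 0 0.03 0 0 0;0 0 0 0 0 0;0 0 0 0 0 0")

```text
time: 16.65
ee_pos: [0.5736, 0.1307, 0.0236]
orientation: [0.736, 0.677, 0.001, 0.0]
wrist_force: [0.3, 0.6, -0.9]
width: 0.494
grip_force: 4.5
```

Request:
step_arm(targets="0 0 0 0 0 0;0 0 0 0 0 0;0 0 0 0 0 0", jaw=0.42, grip_force=20)

```text
time: 17.02
ee_pos: [0.5731, 0.1306, 0.0227]
orientation: [0.736, 0.677, 0.0, 0.0]
wrist_force: [0.3, 0.1, 0.1]
width: 0.422
grip_force: 5.2
```

Request:
step_arm(targets="0 0 0 0 0 0;0 0 0 0 0 0;0 0 0 0 0 0;0 0 0 0 0 0;0 0 0 0 0 0", jaw=0.2, grip_force=20)

```text
time: 17.65
ee_pos: [0.573, 0.1306, 0.0226]
orientation: [0.736, 0.677, -0.0, -0.0]
wrist_force: [0.3, 0.8, -1.1]
width: 0.356
grip_force: 20.0
```

Request:
step_arm(targets="0 0 -0.04 0 0 0;0 0 -0.1 0 0 0;0 0 -0.15 0 0 0;0 0 -0.2 0 0 0;0 0 -0.2 0 0 0;0 0 -0.2 0 0 0;0 0 -0.2 0 0 0;0 0 -0.15 0 0 0;0 0 -0.1 0 0 0;0 0 -0.06 0 0 0;0 0 0 0 0 0;0 0 0 0 0 0")

```text
time: 19.15
ee_pos: [0.5727, 0.1306, 0.1618]
orientation: [0.736, 0.677, -0.001, -0.0]
wrist_force: [0.4, -0.4, -0.5]
width: 0.36
grip_force: 20.0
```

Request:
step_arm(targets="0 0 0 0 0 0;0 0 0 0 0 0;0 0 0 0 0 0;0 0 0 0 0 0")

```text
time: 19.65
ee_pos: [0.573, 0.1306, 0.1626]
orientation: [0.736, 0.677, -0.0, -0.0]
wrist_force: [-0.7, 0.7, -1.2]
width: 0.361
grip_force: 20.0
```

Run:
```python
from h import *
k=capture("scene");cv2.imwrite("pics/s6.png",cv2.resize(k["image"][130:250,180:320],None,fx=5,fy=5,interpolation=cv2.INTER_CUBIC))
```

```text
(no output)
```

View pics/s6.png

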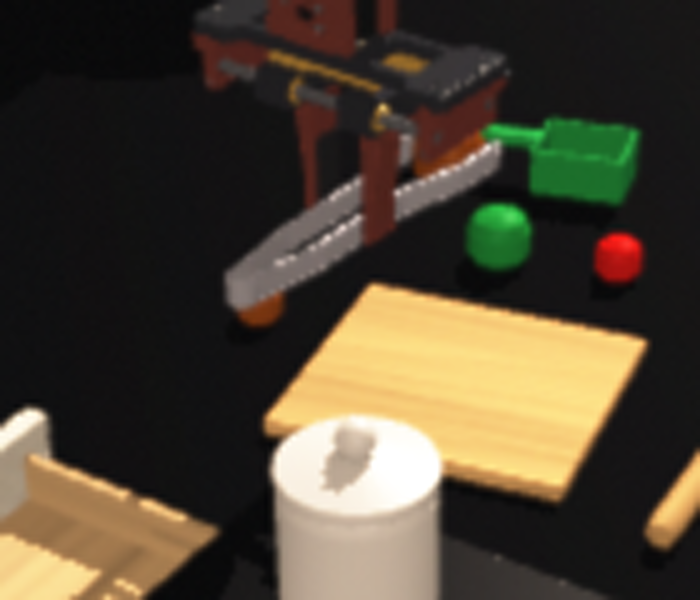

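The board is empty. The roll shows between the tips at (455,150), about 14 cm up, the tongs are level, and the drawer is open at lower left.

```bash
python3 -c "
from cell import job_done
print(job_done())"
```

```text
the job is handed in; nothing more can be done
None
```

The job is handed in, with no verdict returned: the roll is held about 14 cm above the board in the squeezed tongs (20 N grip), the drawer is still open, and the gripper made no contact with the jar, press, spatula or scoop that I could see.

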